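# Disinfect the used hand instruments in the UV drawer

### The job

Disinfect the used hand instruments lying about on the blue cover: open the drawer of the white UV cabinet, lay every one of them flat on the drawer's floor with none on top of another (the steel dish standing upright), and push the drawer fully shut. Only then press the grey treadle down to its stop, keep it there for about a second, and let it spring back up. Leave the sanitiser bottle and the glove box where they stand.

Things in the scene. Friction and masses are not known exactly. Their poses are not given: they have to be found in the camera images.
- uvbox_drawer0 (a joint): The drawer with a blue front of the low white UV cabinet (280 deep x 340 wide x 75 mm high, fixed to the bench): how far the drawer is pulled out, in m: 0 shut, 0.197 fully out. It slides stiffly and stays where it is left. It starts shut or nearly so.
- drawer_floor (a point): Middle of the drawer's inner floor (22 mm above the bench), moving with it; its x points from the drawer front to its back (it comes out along -x), z up. The floor is 235 (x) by 298 mm (y); side walls 31 mm high, 6 mm thick; front panel 15 mm thick, 40 mm above the floor. Fully out, the floor from x = -117 to +80 mm is clear of the cabinet's top.
- uvbox_drawer0_handle (a point): Middle of the drawer's steel bar handle, a round horizontal bar along the drawer's y, 120 mm long, about 10 mm thick, its axis 35 mm in front of the drawer's front face and 42 mm above the bench (cabinet top: 75 mm).
- treadle (a joint): Treadle angle, rad: 0 at rest (up), 0.26 at its stop. A spring returns it; about 8 N at the pad holds it at the stop.
- treadle_pad (a point): The place to press: on the top of the ribbed grey treadle plate (105 long x 74 mm wide), on its centre line 20 mm from its raised free end, about 55 mm above the bench at rest and about 21 mm lower at the stop. The plate is hinged at its other end, 85 mm away along the treadle's +x; its z is vertical at rest.
- oximeter: Fingertip oximeter, yellow over white clip 58 (x) x 34 (y) x 32 mm (z) with a small black screen on top. Origin: its centre. May be absent.
- penlight: Aluminium penlight with a black end, lying, 130 (x) x 14 x 14 mm, flat-sided so that it does not roll. Origin: its centre. May be absent.
- thermometer: White wand thermometer with a grey nose, lying, 130 (x) x 36 (y) x 26 mm (z); the body is 100 mm long, the nose (22 mm wide, 30 mm long) at +x. Origin: its centre. May be absent.
- meter: Green glucose meter, lying, 90 (x) x 50 (y) x 18 mm (z), black screen on top. Origin: its centre. May be absent.
- hammer: Reflex hammer, lying, 130 mm long (x): steel handle 12 mm wide and 12 mm high (its middle 2 mm below the origin) and at +x an orange head 22 (x) x 42 (y) x 16 mm (z). Origin: middle of the length, 8 mm above what it lies on. May be absent.
- dish: Small round open steel dish, 48 mm wide at the foot, 56 mm at the rim, 28 mm high, wall 3 mm. Origin: its centre, 14 mm above the foot; z up out of its mouth. May be absent.
- sanitiser: Clear pump bottle of hand sanitiser, 68 mm wide, 175 mm high, standing. Origin: centre of its foot. To be left alone.
- glove_box: White and green glove box, 100 (x) x 180 (y) x 70 mm high. Origin: centre of its underside. To be left alone.
Mind the look-alikes: they are no part of the job. There is more than one size of the meter; the one meant has the size given above.

How it is judged:
By the outcome, as a careful person would: the job done as asked, in the order asked, and still so for the second after the job is handed in, with the robot touching nothing.
Of oximeter, penlight, thermometer, meter, hammer, dish only 4 to 6 are there at a start; the rules pass over those that are not, and their reading is None.
At some moment in a run one of oximeter, penlight, thermometer, meter, hammer, dish may be knocked a few centimetres aside while the robot is not near it.
Once in a run the grip may slacken for a moment while it holds something.
It also fails if it takes over 210 s, if anything falls off the work surface, if the arm or the gripper's body presses on something with over 40 N, if the wrist force passes 120 N, or if a joint passes its speed limit or range.

### The arm

A 6-joint arm with a two-finger parallel gripper is mounted at the origin on the work surface. World frame = base frame: x ahead of the robot, y to its left, z up, the work surface at z = 0. Lengths are in mm, angles in rad, forces in N, time in s.
With the tool pointing down it reaches from about 250 to 725 mm from the base axis. Payload 4 kg.
Tool frame: the origin (TCP) lies on the centre line of the jaws, within the pads' length; the fingertips stand 17 mm ahead of it and the grasp point (between the pads) lies 2 mm behind it; z points along the fingers, y is the line along which they close (so a half turn about z gives the same grasp; the last joint's range is limited). The gripper opens to 85 mm and grips with 20 to 120 N. Pads are 22 mm wide; open, the fingers measure 114 mm over their backs; the gripper's body (76 mm by 85 mm) begins 54 mm behind the grasp point. The pads swing forward as they close: fully open they stand 13 mm farther back than shut.
Start: joints at [-1.293, 0.241, 0.005, 1.335, 0, 1.571], TCP at [137.118, -480.831, 248.306] pointing down, gripper open.
Joint ranges: [-2.72, 2.72], [-1.05, 1.87], [-1.09, 1.28], [-1.99, 2.15], [-1.42, 1.44], [-3.14, 3.14]. Speed limits (rad/s): [2.79, 2.79, 3.14, 3.14, 3.14, 3.14].

### API

Orientations are given as a rotation vector (axis times angle).
In Python, from cell import state, get_image, camera_info, job_done gives the robot as it stands. The module is installed in compiled form; this text tells all that it offers.
- The arm moves only by the shell command python3 -m creep 'ROWS' [FORCE]. ROWS is JSON, a list of rows, each a list of 7 numbers: the turn, a rotation vector about the tool's x, y, z normalised to -1 to 1, where 1 is 0.12 rad, then the shift along the tool's x, y, z normalised to -1 to 1, where 1 is 0.03 m, then the closure, from -1 (fully open) to 1 (shut). A call has 1 to 12 rows; each row shifts and turns the commanded pose from where the row before left it, along the tool's axes as they then stand; what a row does not reach is not made up. A row lasts 1/10 s, in which the tool goes at most 50 mm and 8.59 degrees, less where a joint would pass 70% of its speed; a pose out of reach is approached as far as the arm can. A call with a number of a shift or a turn outside -1 to 1 is refused whole. A call with a gripper value outside its range is refused whole. The fingers move at their own pace and stop on an object; FORCE is the grip in N (left out, the last holds). Time passes only in rows, so rows that do not move let the fingers close. It gives the time, the measured TCP pose, the force, the opening and the grip force at its end, in the units of the state.
- state(): the state, without advancing time (a new reading comes with each control period).
- get_image(name): name is "side" or "top"; returns the picture (480x640x3 uint8, red, green, blue); there is no depth.
- camera_info(name): a dict with "mtx" (3x3 intrinsics, pixels), "distortion" ([k1, k2, p1, p2, k3] as OpenCV has them; the pictures are not rectified), "world_from_camera" (4x4, takes a point from camera to world coordinates). Camera axes: x right, y down, z forward; pixel columns grow to the right and rows downward; lengths in mm; the calibration is good to about 2 mm. A picture is of the moment at which its call begins. camera_info takes no time and is no camera call.
- job_done(): hands the job in; it is judged then, once.
The state is a dict: "time_s": time; "joint_pos": joint angles; "qvel": joint speeds; "tau": joint torques, N m; "tool_pos": TCP position; "tcp_rot": TCP orientation; "ft_force": force on the tool from outside, world axes, zero at the start; "moment": the same for the moment, N m; "finger_gap": finger opening in mm; "grasp_force": force on a finger pad.
Only numpy, scipy, OpenCV 4.12 (cv2) and the standard library are available. Lean on these libraries where they do the work, as an engineer would, in place of code of your own. Each camera call takes 0.05 s, during which the arm holds its last target. There are 200 camera calls.

## Working session

There is one attempt and no reset: what is moved stays moved. The work goes in short steps, Python scripts to look and compute and a shell command to move; the robot and the scene stay as the last step left them, time stands still between calls to the robot, and variables do not carry over. Pictures are saved under pics/ and viewed, at most 16 in all, crops included, and the job is handed in when it is done.

```bash
mkdir -p pics; cat > h.py <<'E'
import numpy as np, cv2
from scipy.spatial.transform import Rotation as R
from cell import state,get_image,camera_info
def snap(cam,name):
    im=get_image(cam); cv2.imwrite(f'pics/{name}.png',im[:,:,::-1]); return im
def cast(cam,uv,z):
    c=camera_info(cam); T=np.array(c['world_from_camera']); 
    p=cv2.undistortPoints(np.array(uv,float).reshape(-1,1,2),np.array(c['mtx']),np.array(c['distortion'])).reshape(-1,2)
    d=np.c_[p,np.ones(len(p))]@T[:3,:3].T; o=T[:3,3]
    return o+d*((z-o[2])/d[:,2])[:,None]
def proj(cam,P):
    c=camera_info(cam); T=np.linalg.inv(np.array(c['world_from_camera']))
    return cv2.projectPoints(np.array(P,float).reshape(-1,1,3),cv2.Rodrigues(T[:3,:3])[0],T[:3,3],np.array(c['mtx']),np.array(c['distortion']))[0].reshape(-1,2)
E
python3 - <<'E'
from h import *
snap('top','t0');snap('side','s0')
s=state();print(s)
print(R.from_rotvec(s['tcp_rot']).as_matrix().round(3))
for c in('top','side'):print(np.array(camera_info(c)['world_from_camera']).round(2))
E
```

```text
{'time_s': 0.1, 'joint_pos': array([-1.29300995e+00,  2.41368866e-01,  3.88281996e-03,  1.33519399e+00,
       -7.08614452e-06,  1.57079915e+00]), 'qvel': array([-0.00111685, -0.00052632,  0.00411573, -0.00087807, -0.00034893,
        0.00059112]), 'tau': array([ 3.18442635e-04, -3.73137188e+01,  2.53009915e+01,  1.08528428e-02,
        8.61031003e-05, -2.07178488e-07]), 'tool_pos': array([ 136.96924996, -480.33297906,  247.49545522]), 'tcp_rot': array([-3.10949256e+00, -4.34681702e-01,  4.20432443e-04]), 'ft_force': array([0.40344606, 0.52024728, 0.59441957]), 'moment': array([0.0056779 , 0.04572508, 0.02609505]), 'grasp_force': 0.0, 'finger_gap': 85.38156088143103}
[[ 0.962  0.274 -0.001]
 [ 0.274 -0.962  0.002]
 [-0.    -0.002 -1.   ]]
[[-3.00000e-02 -9.80000e-01  1.80000e-01  3.90200e+02]
 [-1.00000e+00  3.00000e-02  1.00000e-02 -3.98500e+01]
 [-2.00000e-02 -1.80000e-01 -9.80000e-01  1.05234e+03]
 [ 0.00000e+00  0.00000e+00  0.00000e+00  1.00000e+00]]
[[-9.2000e-01 -2.9000e-01  2.7000e-01  3.0222e+02]
 [-4.0000e-01  6.8000e-01 -6.1000e-01  5.8202e+02]
 [-1.0000e-02 -6.7000e-01 -7.4000e-01  8.1513e+02]
 [ 0.0000e+00  0.0000e+00  0.0000e+00  1.0000e+00]]
```

View pics/t0.png

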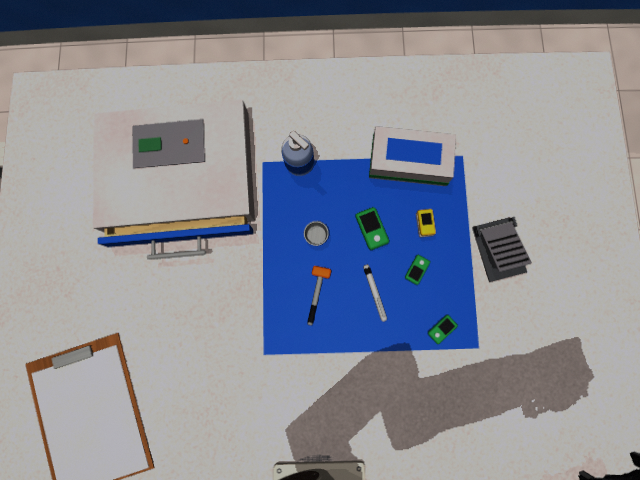

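View pics/s0.png

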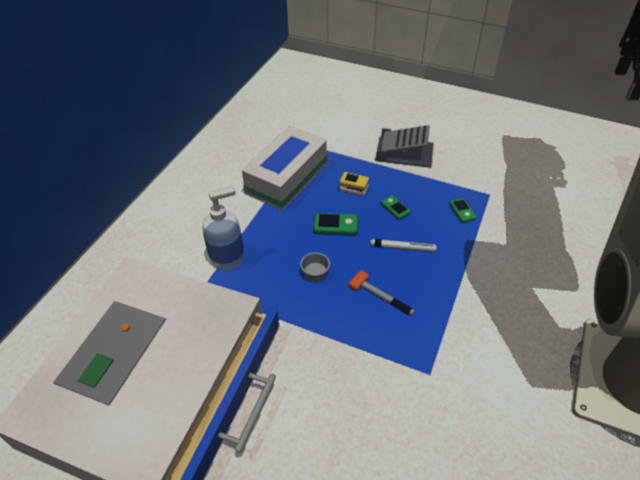

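The top view shows the oximeter (427,222), large meter (372,228), two small green meters (418,269) and (442,329), penlight (375,293), hammer (318,295), dish (316,234), the drawer handle (178,255) and the treadle (502,248). There is no thermometer.

```bash
cat >> h.py <<'E'
def find(im,verbose=True):
    hsv=cv2.cvtColor(im,cv2.COLOR_RGB2HSV); 
    H,S,V=cv2.split(hsv); out={}
    ms={'green':((H>45)&(H<80)&(S>120)&(V>50),17),'yellow':((H>20)&(H<35)&(S>150)&(V>90),30),'orange':((H<14)&(S>170)&(V>90),14)}
    for n,(m,z) in ms.items():
        m=cv2.morphologyEx(m.astype(np.uint8),cv2.MORPH_CLOSE,np.ones((7,7)))
        for c in cv2.findContours(m,0,2)[0]:
            if cv2.contourArea(c)<50: continue
            w=cast('top',c.reshape(-1,2),z)[:,:2].astype(np.float32)
            r=cv2.minAreaRect(w); b=cv2.boxPoints(r); e=[b[1]-b[0],b[2]-b[1]]; L=max(e,key=np.linalg.norm)
            print(n,c.reshape(-1,2).mean(0).round(),np.round(r[0],1),np.round(sorted(r[1]),1),'ang',round(float(np.degrees(np.arctan2(L[1],L[0])))%180,1))
    # not blue on cover
    m=((S<110)|(H<90)|(V<50)).astype(np.uint8); m[:, :264]=0;m[:,470:]=0;m[:160]=0;m[345:]=0
    for c in cv2.findContours(m,0,2)[0]:
        if cv2.contourArea(c)<100: continue
        w=cast('top',c.reshape(-1,2),12)[:,:2].astype(np.float32)
        r=cv2.minAreaRect(w); b=cv2.boxPoints(r); e=[b[1]-b[0],b[2]-b[1]]; L=max(e,key=np.linalg.norm)
        print('any',c.reshape(-1,2).mean(0).round(),np.round(r[0],1),np.round(sorted(r[1]),1),'ang',round(float(np.degrees(np.arctan2(L[1],L[0])))%180,1))
E
python3 - <<'E'
from h import *
im=cv2.imread('pics/t0.png')[:,:,::-1]
find(im.copy())
im=im.copy()
crop=lambda a,x,y,w,h,k:cv2.resize(a[y:y+h,x:x+w,::-1],None,fx=k,fy=k,interpolation=cv2.INTER_CUBIC)
a=crop(im,260,200,220,150,3.6);cv2.imwrite('pics/c1.png',a)
b=np.hstack([crop(im,90,90,180,180,2.2),crop(im,465,205,80,80,4.95)]);cv2.imwrite('pics/c2.png',b)
E
```

```text
green [441. 327.] [ 363.6 -275.1] [32.5 60.2] ang 129.2
green [417. 269.] [ 494.9 -228.7] [32.7 59.6] ang 148.4
green [372. 229.] [ 590.6 -133.7] [48.7 87.4] ang 20.0
green [148. 144.] [807.8 377. ] [30.6 50.2] ang 92.2
yellow [426. 221.] [ 597.8 -252.7] [33.3 56.5] ang 3.9
orange [ 88. 394.] [204.2 493.5] [216.8 292.9] ang 16.6
orange [321. 271.] [497.  -16.9] [19.9 39.8] ang 75.6
any [442. 328.] [ 363.5 -276.3] [33.8 60.7] ang 129.5
any [317. 291.] [445.  -11.5] [ 40.6 127.8] ang 173.9
any [375. 292.] [ 447.6 -133.8] [ 14.  128.8] ang 15.9
any [417. 270.] [ 495.3 -229.7] [33.4 61.1] ang 148.4
any [316. 234.] [584.2  -8.3] [54.  54.8] ang 178.2
any [425. 221.] [ 600.3 -255.3] [39.5 62.9] ang 3.8
any [372. 228.] [ 591.7 -133.9] [49.5 89.3] ang 19.7
any [466. 189.] [ 661.3 -352.4] [ 13.9 167.3] ang 175.0
any [411. 173.] [ 718.4 -232.3] [ 60.  197.1] ang 88.1
```

View pics/c1.png

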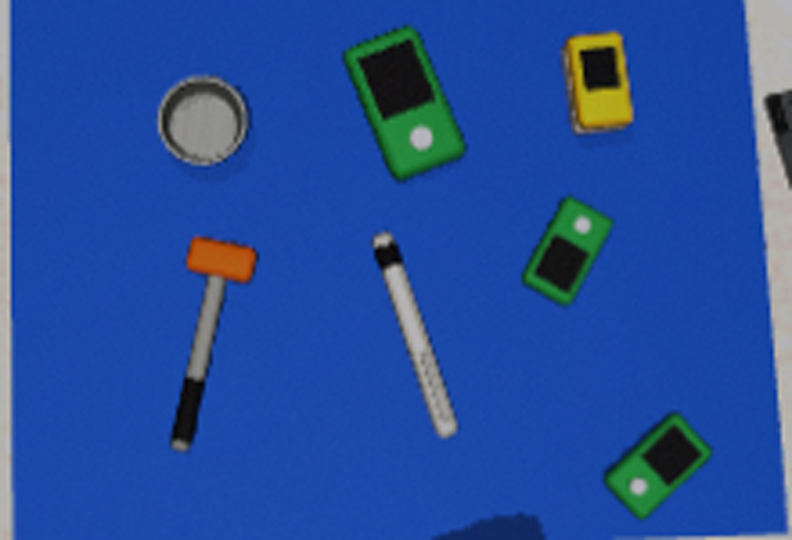

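View pics/c2.png

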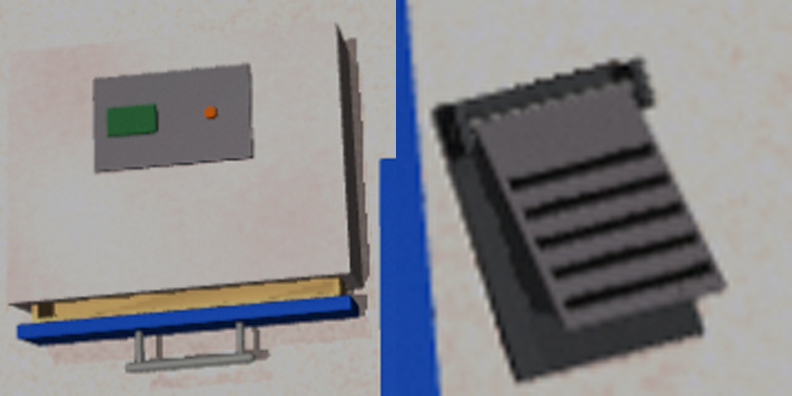

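```bash
cat >> h.py <<'E'
def plan(x,y,z,yaw,n=None):
    """yaw (deg): world angle of tool x, modulo 180; prints turn and shift (after turn) in row units"""
    s=state(); Rm=R.from_rotvec(s['tcp_rot']); M=Rm.as_matrix(); psi=np.degrees(np.arctan2(M[1,0],M[0,0]))
    q1=np.degrees(np.arctan2(y,x)); best=None
    for k in (-2,-1,0,1,2):
        t=yaw+180*k; q6=(q1+180-t)
        if abs(q6)>160: continue
        if best is None or abs(t-psi)<abs(best-psi): best=t
    D=R.from_euler('z',best,degrees=True)*R.from_euler('x',180,degrees=True)
    rv=(Rm.inv()*D).as_rotvec()/0.12; sh=D.inv().apply(np.array([x,y,z])-s['tool_pos'])/30
    print('psi %.1f q6 %.0f'%(psi,np.degrees(s['joint_pos'][5])),'-> psi %.1f'%best,'TURN',rv.round(2),'SHIFT',sh.round(2),'lens',round(np.linalg.norm(rv),1),round(np.linalg.norm(sh),1))
E
python3 - <<'E'
from h import *
f=lambda uv,z:cast('top',uv,z)[:,:2].round(1)
print('handle',f([[149,257],[208,253]],42))
print('handle mid',f([[178,255]],42))
pt=f([[98.2,238],[252.3,225.5]],62);print('front top back edge',pt)
print('cab top edge',f([[93.6,227.7],[249,212.7]],75), f([[93.6,227.7],[249,212.7]],75).mean(0))
print('treadle free',f([[500.2,271.3],[530.9,263]],60),'hinge',f([[481,229.2],[511.3,222.2]],34))
print('dish rim',f([[316,234]],28),'hammer head', f([[321,271.5]],16),'tail',f([[310.5,323]],12))
print('pen',f([[366.5,266.5],[384.5,320.5]],14),'oxi',f([[426.5,222.5]],32),'meter',f([[372,228.5]],18))
E
```

```text
handle [[537.2 357.6]
 [542.  227.2]]
handle mid [[539.7 293.3]]
front top back edge [[579.5 464. ]
 [595.7 126.7]]
cab top edge [[599.9 468.9]
 [621.1 131.5]] [610.5 300.2]
treadle free [[ 480.1 -396.6]
 [ 495.4 -464. ]] hinge [[ 576.5 -372.3]
 [ 590.  -441.1]]
dish rim [[578.9  -8.8]] hammer head [[496.7 -17.2]] tail [[385.5   8.9]]
pen [[ 504.7 -118.1]
 [ 385.9 -151.8]] oxi [[ 595.9 -253.6]] meter [[ 589.1 -133.9]]
```

```bash
python3 -c "
from h import *
plan(540,293,150,93)"
```

```text
psi 15.9 q6 90 -> psi 93.0 TURN [-1.000e-02 -1.000e-02 -1.121e+01] SHIFT [25.04 14.77  3.25] lens 11.2 29.2
```

```bash
python3 -m creep '[[0,0,-0.93,0,0,0,0.3],[0,0,-0.93,0,0,0,0.3],[0,0,-0.93,0,0,0,0.3],[0,0,-0.93,0,0,0,0.3],[0,0,-0.93,0,0,0,0.3],[0,0,-0.93,0,0,0,0.3],[0,0,-0.93,0,0,0,0.3],[0,0,-0.93,0,0,0,0.3],[0,0,-0.93,0,0,0,0.3],[0,0,-0.93,0,0,0,0.3],[0,0,-0.93,0,0,0,0.3],[0,0,-0.93,0,0,0,0.3]]' 40
python3 -m creep '[[0,0,0,0.84,0.49,0,0.3],[0,0,0,0.84,0.49,0,0.3],[0,0,0,0.84,0.49,0,0.3],[0,0,0,0.84,0.49,0,0.3],[0,0,0,0.84,0.49,0,0.3],[0,0,0,0.84,0.49,0,0.3],[0,0,0,0.84,0.49,0,0.3],[0,0,0,0.84,0.49,0,0.3],[0,0,0,0.84,0.49,0,0.3],[0,0,0,0.84,0.49,0,0.3],[0,0,0,0.84,0.49,0,0.3],[0,0,0,0.84,0.49,0,0.3]]'
python3 -m creep '[[0,0,0,0.84,0.49,0.2,0.3],[0,0,0,0.84,0.49,0.2,0.3],[0,0,0,0.84,0.49,0.2,0.3],[0,0,0,0.84,0.49,0.2,0.3],[0,0,0,0.84,0.49,0.2,0.3],[0,0,0,0.84,0.49,0.2,0.3],[0,0,0,0.84,0.49,0.2,0.3],[0,0,0,0.84,0.49,0.2,0.3],[0,0,0,0.84,0.49,0.2,0.3],[0,0,0,0.84,0.49,0.2,0.3],[0,0,0,0.84,0.49,0.2,0.3],[0,0,0,0.84,0.49,0.2,0.3]]'
python3 -c "
from h import *
plan(540,293,100,93);print(state()['finger_gap'])"
```

```text
time_s: 1.3
tool_pos: [137.0, -480.5, 247.8]
tcp_rot: [-2.164, -2.276, -0.001]
ft_force: [0.6, -0.1, -0.4]
finger_gap: 29.9
grasp_force: 0.0
time_s: 2.5
tool_pos: [299.4, -169.4, 248.1]
tcp_rot: [-2.169, -2.272, 0.0]
ft_force: [0.2, 0.4, -0.3]
finger_gap: 29.9
grasp_force: 0.0
time_s: 3.7
tool_pos: [461.7, 140.7, 175.6]
tcp_rot: [-2.169, -2.272, 0.001]
ft_force: [-0.2, 0.7, -0.4]
finger_gap: 29.8
grasp_force: 0.0
psi 92.7 q6 104 -> psi 93.0 TURN [-0.01  0.   -0.05] SHIFT [4.93 2.87 2.52] lens 0.1 6.2
29.824042379166325
```

Tracking is good; the gap is 30 mm at closure 0.3. I'll move over the handle and take a picture to check.

```bash
python3 -m creep '[[0,0,-0.05,0.82,0.48,0.42,0.35],[0,0,0,0.82,0.48,0.42,0.35],[0,0,0,0.82,0.48,0.42,0.35],[0,0,0,0.82,0.48,0.42,0.35],[0,0,0,0.82,0.48,0.42,0.35],[0,0,0,0.82,0.48,0.42,0.35],[0,0,0,0,0,0,0.35],[0,0,0,0,0,0,0.35]]'
python3 - <<'E'
from h import *
plan(540,293,40,93)
a=snap('side','s1');b=snap('top','t1')
cr=lambda a,x,y,w,h,k:cv2.resize(a[y:y+h,x:x+w,::-1],None,fx=k,fy=k,interpolation=cv2.INTER_CUBIC)
cv2.imwrite('pics/c3.png',np.hstack([cr(a,150,280,160,200,2.5),cr(b,90,160,160,200,2.5)]))
E
```

```text
time_s: 4.5
tool_pos: [539.5, 291.3, 99.4]
tcp_rot: [-2.161, -2.279, 0.005]
ft_force: [0.0, 0.3, -0.4]
finger_gap: 27.6
grasp_force: 0.0
psi 93.0 q6 115 -> psi 93.0 TURN [-0.02  0.01  0.01] SHIFT [0.05 0.02 1.98] lens 0.0 2.0
```

View pics/c3.png

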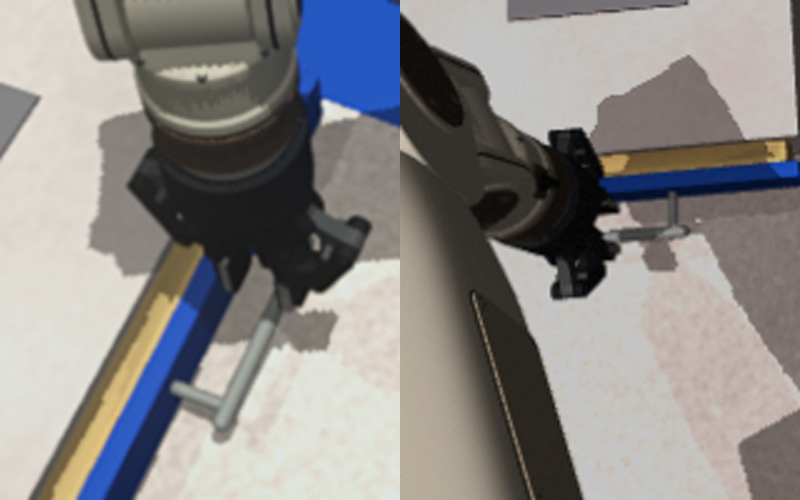

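The crop shows the fingers above the bar, one on each side of it. I'll descend in small steps.

```bash
python3 -m creep '[[0,0,0,0,0,0.4,0.35],[0,0,0,0,0,0.4,0.35],[0,0,0,0,0,0.2,0.35]]'; python3 -m creep '[[0,0,0,0,0,0.25,0.35],[0,0,0,0,0,0.25,0.35],[0,0,0,0,0,0.25,0.35],[0,0,0,0,0,0.2,0.35]]'
```

```text
time_s: 4.9
tool_pos: [539.3, 290.3, 69.1]
tcp_rot: [-2.163, -2.277, 0.004]
ft_force: [0.6, 0.7, -0.1]
finger_gap: 27.6
grasp_force: 0.0
time_s: 5.3
tool_pos: [540.2, 291.4, 41.4]
tcp_rot: [-2.163, -2.279, 0.001]
ft_force: [0.0, -0.4, 0.2]
finger_gap: 28.2
grasp_force: 0.0
```

```bash
python3 -m creep '[[0,0,0,0,0,0,1],[0,0,0,0,0,0,1],[0,0,0,0,0,0,1],[0,0,0,0,0,0,1]]' 60; python3 -m creep '[[0,0,0,0,-0.3,0,1],[0,0,0,0,-0.4,0,1],[0,0,0,0,-0.4,0,1],[0,0,0,0,-0.4,0,1]]'
```

```text
time_s: 5.7
tool_pos: [540.0, 291.2, 41.5]
tcp_rot: [-2.162, -2.279, 0.002]
ft_force: [0.9, -0.5, -7.1]
finger_gap: 9.4
grasp_force: 58.3
time_s: 6.1
tool_pos: [494.0, 288.5, 41.5]
tcp_rot: [-2.163, -2.278, 0.003]
ft_force: [2.6, -0.1, -9.3]
finger_gap: 8.6
grasp_force: 59.0
```

```bash
python3 -m creep '[[0,0,0,0,-0.4,0,1],[0,0,0,0,-0.4,0,1],[0,0,0,0,-0.4,0,1],[0,0,0,0,-0.4,0,1],[0,0,0,0,-0.4,0,1],[0,0,0,0,-0.4,0,1],[0,0,0,0,-0.4,0,1],[0,0,0,0,-0.4,0,1]]'; python3 -m creep '[[0,0,0,0,-0.3,0,1],[0,0,0,0,-0.2,0,1],[0,0,0,0,-0.1,0,1]]'; python3 - <<'E'
from h import *
snap('top','t2')
E
```

```text
time_s: 6.9
tool_pos: [397.8, 283.0, 41.5]
tcp_rot: [2.163, 2.278, -0.004]
ft_force: [1.3, -2.9, -15.7]
finger_gap: 9.1
grasp_force: 58.5
time_s: 7.2
tool_pos: [380.1, 282.0, 41.6]
tcp_rot: [2.162, 2.278, -0.005]
ft_force: [2.4, -5.7, -19.2]
finger_gap: 8.7
grasp_force: 58.1
```

View pics/t2.png

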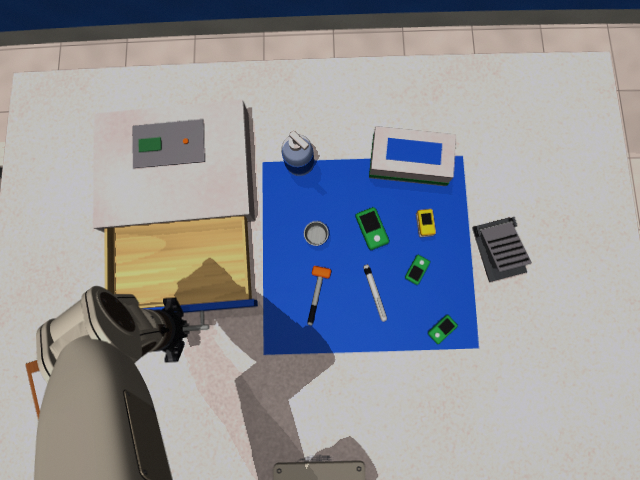

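The drawer is well out: floor at (113–248, 217–308). I'll ease it to the stop.

```bash
python3 -m creep '[[0,0,0,0,-0.2,0,1],[0,0,0,0,-0.2,0,1]]';python3 -m creep '[[0,0,0,0,-0.15,0,1],[0,0,0,0,-0.15,0,1]]'
```

```text
time_s: 7.45
tool_pos: [369.2, 281.4, 41.6]
tcp_rot: [2.163, 2.277, -0.004]
ft_force: [2.0, -5.9, -19.5]
finger_gap: 8.7
grasp_force: 58.9
time_s: 7.65
tool_pos: [362.2, 281.0, 41.7]
tcp_rot: [2.161, 2.274, 0.001]
ft_force: [14.4, -6.3, -31.0]
finger_gap: 8.5
grasp_force: 58.2
```

```bash
python3 -m creep '[[0,0,0,0,0,0,0.35],[0,0,0,0,0,0,0.35],[0,0,0,0,0,0,0.35],[0,0,0,0,0,-0.4,0.35],[0,0,0,0,0,-0.8,0.35],[0,0,0,0,0,-1,0.35],[0,0,0,0,0,-1,0.3],[0,0,0,0,0,-1,0.3],[0,0,0,0,0,-1,0.3]]'; python3 - <<'E'
from h import *
plan(447,-135,120,15.8)
E
```

```text
time_s: 8.55
tool_pos: [361.1, 283.1, 201.2]
tcp_rot: [-2.162, -2.279, -0.007]
ft_force: [0.6, 0.4, -0.9]
finger_gap: 30.1
grasp_force: 0.0
psi 93.0 q6 125 -> psi 15.8 TURN [ 0.   -0.04 11.23] SHIFT [-1.04 14.19  2.71] lens 11.2 14.5
```

```bash
python3 -m creep '[[0,0,0.94,0,0,0,0.3],[0,0,0.94,0,0,0,0.3],[0,0,0.94,0,0,0,0.3],[0,0,0.94,0,0,0,0.3],[0,0,0.94,0,0,0,0.3],[0,0,0.94,0,0,0,0.3],[0,0,0.94,0,0,0,0.3],[0,0,0.94,0,0,0,0.3],[0,0,0.94,0,0,0,0.3],[0,0,0.94,0,0,0,0.3],[0,0,0.94,0,0,0,0.3],[0,0,0.94,0,0,0,0.3]]'
python3 -m creep '[[0,0,0,-0.07,0.95,0,0.3],[0,0,0,-0.07,0.95,0,0.3],[0,0,0,-0.07,0.95,0,0.3],[0,0,0,-0.07,0.95,0,0.3],[0,0,0,-0.07,0.95,0,0.3],[0,0,0,-0.07,0.95,0,0.3],[0,0,0,-0.07,0.95,0.2,0.3],[0,0,0,-0.07,0.95,0.2,0.3],[0,0,0,-0.07,0.95,0.2,0.3],[0,0,0,-0.07,0.95,0.2,0.3],[0,0,0,-0.07,0.95,0.2,0.3],[0,0,0,-0.07,0.95,0.2,0.3]]'
python3 -m creep '[[0,0,0,-0.07,0.95,0.5,0.3],[0,0,0,-0.07,0.95,0.5,0.3],[0,0,0,-0.07,0.95,0.5,0.3],[0,0,0,0,0,0,0.3]]'
python3 - <<'E'
from h import *
plan(446,-134.5,60,15.8)
im=snap('top','t3')
hsv=cv2.cvtColor(im,cv2.COLOR_RGB2HSV);H,S,V=cv2.split(hsv)
m=((H>10)&(H<30)&(S>70)&(V>60)).astype(np.uint8);m[:,262:]=0;m[330:]=0;m[:200]=0
m=cv2.morphologyEx(m,cv2.MORPH_OPEN,np.ones((3,3)))
c=max(cv2.findContours(m,0,2)[0],key=cv2.contourArea);print(cv2.boundingRect(c))
print(cv2.approxPolyDP(c,6,True).reshape(-1,2).tolist())
for v in([475,142,22],[412,138.6,22]):pass
cx,cy=530,293;t=np.radians(3);A=np.array([[np.cos(t),-np.sin(t)],[np.sin(t),np.cos(t)]])
P=[np.r_[[cx,cy]+A@np.array(p),z] for p,z in [((-117,149),53),((-117,-149),53),((80,-149),53),((80,149),53),((-132,155),62),((-132,-155),62)]]
print(proj('top',P).round())
cv2.imwrite('pics/c4.png',cv2.resize(im[200:350,80:280,::-1],None,fx=4,fy=4,interpolation=cv2.INTER_CUBIC))
E
```

```text
time_s: 9.75
tool_pos: [409.3, 194.7, 199.9]
tcp_rot: [-3.005, -0.6, 0.037]
ft_force: [0.6, 0.7, -0.2]
finger_gap: 29.8
grasp_force: 0.0
time_s: 10.95
tool_pos: [516.1, -128.6, 137.3]
tcp_rot: [-3.008, -0.604, 0.036]
ft_force: [0.4, -0.6, -0.2]
finger_gap: 30.1
grasp_force: 0.0
time_s: 11.35
tool_pos: [540.3, -208.3, 83.2]
tcp_rot: [-3.009, -0.598, 0.042]
ft_force: [-0.0, 0.5, -0.2]
finger_gap: 30.0
grasp_force: 0.0
psi 22.5 q6 135 -> psi 15.8 TURN [-0.64  0.14  0.97] SHIFT [-2.35 -3.22  0.77] lens 1.2 4.1
(104, 216, 146, 104)
[[244, 216], [114, 227], [114, 282], [160, 278], [114, 285], [113, 316], [104, 228], [105, 318], [249, 307]]
[[109. 319.]
 [248. 308.]
 [243. 217.]
 [109. 228.]
 [104. 326.]
 [250. 315.]]
```

View pics/c4.png

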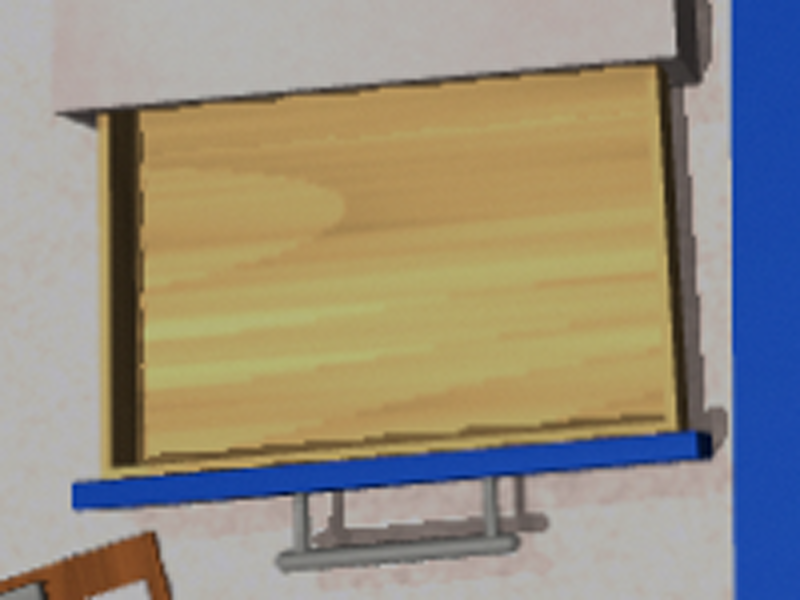

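```bash
python3 -m creep '[[-0.32,0.07,0.49,0,0,0,0.3],[-0.32,0.07,0.49,0,0,0,0.3],[0,0,0,-0.78,-1,0,0.3],[0,0,0,-0.78,-1,0,0.3],[0,0,0,-0.78,-1,0,0.3],[0,0,0,0,0,0,0.3]]'; python3 -c "
from h import *
plan(446,-134.5,21,15.8)"
```

```text
time_s: 12.0
tool_pos: [441.9, -134.4, 84.9]
tcp_rot: [-3.107, -0.44, 0.008]
ft_force: [-0.1, 0.1, -1.2]
finger_gap: 29.6
grasp_force: 0.0
psi 16.1 q6 147 -> psi 15.8 TURN [-0.04  0.04  0.05] SHIFT [0.13 0.04 2.13] lens 0.1 2.1
```

```bash
python3 -m creep '[[-0.04,0.04,0.05,0.13,0.04,0.5,0.3],[0,0,0,0,0,0.6,0.3],[0,0,0,0,0,0.5,0.3],[0,0,0,0,0,0.3,0.3],[0,0,0,0,0,0.2,0.3]]'; python3 -m creep '[[0,0,0,0,0,0,1],[0,0,0,0,0,0,1],[0,0,0,0,0,0,1],[0,0,0,0,0,0,1]]' 50
```

```text
time_s: 12.5
tool_pos: [452.4, -138.3, 21.9]
tcp_rot: [3.109, 0.427, 0.01]
ft_force: [-0.7, 0.2, 0.7]
finger_gap: 30.2
grasp_force: 0.0
time_s: 12.9
tool_pos: [452.0, -138.8, 22.0]
tcp_rot: [3.109, 0.425, 0.009]
ft_force: [-0.7, 0.2, -0.9]
finger_gap: 12.4
grasp_force: 50.8
```

```bash
python3 -m creep '[[0,0,0,0,0,-0.5,1],[0,0,0,0,0,-1,1],[0,0,0,0,0,-1,1],[0,0,0,0,0,-1,1]]'; python3 -m creep '[[0,0,-1,0,0,0,1],[0,0,-1,0,0,0,1],[0,0,-1,0,0,0,1],[0,0,-1,0,0,0,1],[0,0,-1,0,0,0,1],[0,0,-1,0,0,0,1],[0,0,-1,0,0,0,1],[0,0,-1,0,0,0,1],[0,0,-1,0,0,0,1],[0,0,-1,0,0,0,1],[0,0,-1,0,0,0,1],[0,0,-1,0,0,0,1]]'; python3 -m creep '[[0,0,-1,0,0,0,1],[0,0,-1,0,0,0,1],[0,0,-1,0,0,0,1],[0,0,-1,0,0,0,1],[0,0,-1,0,0,0,1],[0,0,-1,0,0,0,1],[0,0,-1,0,0,0,1],[0,0,-1,0,0,0,1],[0,0,-1,0,0,0,1],[0,0,-1,0,0,0,1],[0,0,-1,0,0,0,1],[0,0,-1,0,0,0,1]]'
cat >> h.py <<'E'
def dr(x,y): t=np.radians(3); return 530+x*np.cos(t)-y*np.sin(t), 293+x*np.sin(t)+y*np.cos(t)
E
python3 -c "
from h import *
plan(*dr(-13,105),110,3)"
```

```text
time_s: 13.3
tool_pos: [450.8, -138.3, 127.8]
tcp_rot: [3.109, 0.425, 0.007]
ft_force: [0.4, -0.9, -0.6]
finger_gap: 12.1
grasp_force: 50.8
time_s: 14.5
tool_pos: [451.0, -138.4, 126.8]
tcp_rot: [2.049, 2.373, 0.002]
ft_force: [-0.1, -0.6, -0.3]
finger_gap: 12.1
grasp_force: 50.8
time_s: 15.7
tool_pos: [451.0, -138.3, 126.8]
tcp_rot: [-0.024, 3.136, -0.005]
ft_force: [-0.5, -0.7, -0.4]
finger_gap: 11.8
grasp_force: 50.8
psi -179.1 q6 -18 -> psi 183.0 TURN [-0.03  0.05 -0.31] SHIFT [-2.95 17.72  0.56] lens 0.3 18.0
```

```bash
python3 -m creep '[[0,0,-0.3,0,0,0,1],[0,0,0,-0.16,0.98,0,1],[0,0,0,-0.16,0.98,0,1],[0,0,0,-0.16,0.98,0,1],[0,0,0,-0.16,0.98,0,1],[0,0,0,-0.16,0.98,0,1],[0,0,0,-0.16,0.98,0,1],[0,0,0,-0.16,0.98,0,1],[0,0,0,-0.16,0.98,0,1],[0,0,0,-0.16,0.98,0,1],[0,0,0,-0.16,0.98,0,1],[0,0,0,-0.16,0.98,0,1]]'; python3 -m creep '[[0,0,0,-0.16,0.98,0,1],[0,0,0,-0.16,0.98,0,1],[0,0,0,-0.16,0.98,0,1],[0,0,0,-0.16,0.98,0,1],[0,0,0,-0.16,0.98,0,1],[0,0,0,-0.16,0.98,0,1],[0,0,0,-0.16,0.98,0,1],[0,0,0,0,0,0,1],[0,0,0,0,0,0,1]]'
python3 -c "
from h import *
plan(*dr(-13,105),44,3)"
```

```text
time_s: 16.9
tool_pos: [488.7, 188.4, 126.0]
tcp_rot: [-0.073, 3.135, -0.005]
ft_force: [-0.0, -0.7, -0.8]
finger_gap: 12.2
grasp_force: 50.8
time_s: 17.8
tool_pos: [512.3, 394.6, 124.9]
tcp_rot: [-0.075, 3.136, -0.006]
ft_force: [-0.5, -1.0, 0.2]
finger_gap: 12.3
grasp_force: 50.8
psi -177.3 q6 35 -> psi 183.0 TURN [-0.03  0.04 -0.04] SHIFT [0.02 0.09 2.7 ] lens 0.1 2.7
```

```bash
python3 -m creep '[[-0.03,0.04,0,0.02,0.09,0.7,1],[0,0,0,0,0,0.7,1],[0,0,0,0,0,0.6,1],[0,0,0,0,0,0.4,1],[0,0,0,0,0,0.2,1]]'; python3 -c "
from h import *
plan(*dr(-13,105),44,3)"
```

```text
time_s: 18.3
tool_pos: [511.6, 395.5, 46.1]
tcp_rot: [0.071, -3.139, 0.002]
ft_force: [0.0, -0.9, 0.1]
finger_gap: 12.4
grasp_force: 50.8
psi -177.4 q6 35 -> psi 183.0 TURN [-0.01 -0.01 -0.06] SHIFT [-0.    0.06  0.07] lens 0.1 0.1
```

Next I release the pen, rise, and go to the meter (long axis 19.8°).

```bash
python3 -m creep '[[0,0,0,0,0,0.07,1],[0,0,0,0,0,0,0.3],[0,0,0,0,0,0,0.3],[0,0,0,0,0,0,0.3],[0,0,0,0,0,-0.6,0.3],[0,0,0,0,0,-1,0.3],[0,0,0,0,0,-1,0.3]]'; python3 -c "
from h import *
plan(590,-134,125,19.8)"
```

```text
time_s: 19.0
tool_pos: [511.8, 396.8, 124.0]
tcp_rot: [0.073, -3.141, 0.0]
ft_force: [0.8, 0.0, 0.6]
finger_gap: 29.7
grasp_force: 0.0
psi -177.3 q6 35 -> psi 19.8 TURN [-0.   -0.   23.69] SHIFT [-3.54 17.53 -0.03] lens 23.7 17.9
```

```bash
sed -i 's/if best is None or abs(t-psi)<abs(best-psi)/if best is None or abs((t-psi+180)%360-180)<abs((best-psi+180)%360-180)/' h.py; python3 -c "
from h import *
plan(590,-134,125,19.8)"
```

```text
psi -177.3 q6 35 -> psi 199.8 TURN [ 0.   -0.   -2.49] SHIFT [  3.54 -17.53  -0.03] lens 2.5 17.9
```

```bash
python3 -m creep '[[0,0,-0.83,0,0,0,0],[0,0,-0.83,0,0,0,0],[0,0,-0.83,0,0,0,0],[0,0,0,0.2,-0.97,0,0],[0,0,0,0.2,-0.97,0,0],[0,0,0,0.2,-0.97,0,0],[0,0,0,0.2,-0.97,0,0],[0,0,0,0.2,-0.97,0,0],[0,0,0,0.2,-0.97,0,0],[0,0,0,0.2,-0.97,0,0],[0,0,0,0.2,-0.97,0,-0.7],[0,0,0,0.2,-0.97,0,-0.7]]'; python3 -m creep '[[0,0,0,0.2,-0.97,0,-0.7],[0,0,0,0.2,-0.97,0,-0.7],[0,0,0,0.2,-0.97,0,-0.7],[0,0,0,0.2,-0.97,0,-0.7],[0,0,0,0.2,-0.97,0,-0.7],[0,0,0,0.2,-0.97,0,-0.7],[0,0,0,0.2,-0.97,0,-0.7],[0,0,0,0.2,-0.97,0,-0.7],[0,0,0,0.2,-0.97,0,-0.7],[0,0,0,0,0,0,-0.7],[0,0,0,0,0,0,-0.7]]'; python3 - <<'E'
from h import *
plan(590,-134,22,19.8)
find(snap('top','t4'))
E
```

```text
time_s: 20.2
tool_pos: [550.4, 131.2, 123.9]
tcp_rot: [-0.54, 3.093, 0.001]
ft_force: [-0.1, -0.4, 0.1]
finger_gap: 70.1
grasp_force: 0.0
time_s: 21.3
tool_pos: [587.9, -133.1, 123.4]
tcp_rot: [-0.537, 3.094, 0.001]
ft_force: [0.4, 0.6, 0.4]
finger_gap: 72.4
grasp_force: 0.0
psi -160.3 q6 -32 -> psi 199.8 TURN [ 0.    0.01 -0.01] SHIFT [-0.06 -0.05  3.38] lens 0.0 3.4
green [148. 144.] [807.9 376.9] [30.3 50.2] ang 92.5
orange [ 88. 394.] [203.8 493.6] [216.7 293.6] ang 16.7
orange [321. 271.] [497.  -16.9] [19.9 39.8] ang 75.7
any [317. 291.] [445.  -11.5] [ 40.6 127.8] ang 173.9
any [316. 234.] [584.2  -8.3] [54.  54.8] ang 178.2
any [466. 189.] [ 661.3 -352.4] [ 13.9 167.3] ang 175.0
any [377. 247.] [ 542.6 -171. ] [293.8 425.4] ang 176.2
any [298. 167.] [739.2  25.4] [29.5 65.4] ang 94.8
```

```bash
python3 -m creep '[[0,0,0,-0.06,-0.05,0.8,-0.7],[0,0,0,0,0,0.8,-0.7],[0,0,0,0,0,0.7,-0.7],[0,0,0,0,0,0.5,-0.7],[0,0,0,0,0,0.3,-0.7],[0,0,0,0,0,0.25,-0.7]]'; python3 -m creep '[[0,0,0,0,0,0,1],[0,0,0,0,0,0,1],[0,0,0,0,0,0,1],[0,0,0,0,0,0,1]]' 50; python3 -m creep '[[0,0,0,0,0,-0.5,1],[0,0,0,0,0,-1,1],[0,0,0,0,0,-1,1],[0,0,0,0,0,-1,1]]';python3 -c "
from h import *
plan(*dr(-45,-10),126,3)"
```

```text
time_s: 21.95
tool_pos: [590.0, -132.2, 22.2]
tcp_rot: [-0.542, 3.094, 0.001]
ft_force: [0.7, -0.2, 0.5]
finger_gap: 72.5
grasp_force: 0.0
time_s: 22.35
tool_pos: [590.5, -133.4, 23.2]
tcp_rot: [-0.539, 3.093, -0.0]
ft_force: [-0.6, -1.3, 1.3]
finger_gap: 48.6
grasp_force: 52.8
time_s: 22.75
tool_pos: [589.8, -133.3, 128.6]
tcp_rot: [-0.539, 3.095, 0.001]
ft_force: [1.5, 0.4, -1.0]
finger_gap: 48.6
grasp_force: 52.6
psi -160.2 q6 -33 -> psi 183.0 TURN [0.   0.   2.44] SHIFT [ 2.75 13.96  0.09] lens 2.4 14.2
```

```bash
python3 -m creep '[[0,0,0.82,0,0,0,1],[0,0,0.82,0,0,0,1],[0,0,0.8,0,0,0,1],[0,0,0,0.2,0.98,0,1],[0,0,0,0.2,0.98,0,1],[0,0,0,0.2,0.98,0,1],[0,0,0,0.2,0.98,0,1],[0,0,0,0.2,0.98,0,1],[0,0,0,0.2,0.98,0,1],[0,0,0,0.2,0.98,0,1],[0,0,0,0.2,0.98,0,1],[0,0,0,0.2,0.98,0,1]]'; python3 -m creep '[[0,0,0,0.19,0.98,0,1],[0,0,0,0.19,0.98,0,1],[0,0,0,0.19,0.98,0,1],[0,0,0,0.19,0.98,0,1],[0,0,0,0.19,0.98,0,1],[0,0,0,0,0,0,1],[0,0,0,0,0,0,1]]'; python3 -c "
from h import *
plan(*dr(-45,-15),46,3)"
```

```text
time_s: 23.95
tool_pos: [521.8, 129.2, 127.9]
tcp_rot: [-0.082, 3.14, 0.001]
ft_force: [-0.3, -0.1, -0.5]
finger_gap: 48.2
grasp_force: 52.6
time_s: 24.65
tool_pos: [485.7, 273.8, 127.7]
tcp_rot: [-0.085, 3.14, 0.0]
ft_force: [0.3, -0.1, -0.4]
finger_gap: 48.8
grasp_force: 52.6
psi -176.9 q6 26 -> psi 183.0 TURN [0.   0.   0.01] SHIFT [-0.01  0.06  2.72] lens 0.0 2.7
```

```bash
python3 -m creep '[[0,0,0,-0.01,0.06,0.8,1],[0,0,0,0,0,0.8,1],[0,0,0,0,0,0.6,1],[0,0,0,0,0,0.35,1],[0,0,0,0,0,0.17,1]]'; python3 -m creep '[[0,0,0,0,0,0,-0.4],[0,0,0,0,0,0,-0.4],[0,0,0,0,0,0,-0.4],[0,0,0,0,0,-0.6,-0.4],[0,0,0,0,0,-1,-0.4],[0,0,0,0,0,-1,-0.4]]';python3 -c "
from h import *
plan(597,-254,125,3.9)"
```

```text
time_s: 25.15
tool_pos: [486.0, 274.0, 45.1]
tcp_rot: [0.08, -3.139, 0.001]
ft_force: [-2.1, -1.1, 22.3]
finger_gap: 48.2
grasp_force: 55.8
time_s: 25.75
tool_pos: [486.0, 275.3, 125.2]
tcp_rot: [-0.083, 3.14, 0.001]
ft_force: [0.4, -0.5, 0.2]
finger_gap: 60.0
grasp_force: 0.0
psi -177.0 q6 26 -> psi 183.9 TURN [ 0.    0.   -0.13] SHIFT [-2.490e+00 -1.785e+01  1.000e-02] lens 0.1 18.0
```

```bash
python3 -m creep '[[0,0,-0.13,-0.14,-0.99,0,-0.3],[0,0,0,-0.14,-0.99,0,-0.3],[0,0,0,-0.14,-0.99,0,-0.3],[0,0,0,-0.14,-0.99,0,-0.3],[0,0,0,-0.14,-0.99,0,-0.3],[0,0,0,-0.14,-0.99,0,-0.3],[0,0,0,-0.14,-0.99,0,-0.3],[0,0,0,-0.14,-0.99,0,-0.3],[0,0,0,-0.14,-0.99,0,-0.3],[0,0,0,-0.14,-0.99,0,-0.3],[0,0,0,-0.14,-0.99,0,-0.3],[0,0,0,-0.14,-0.99,0,-0.3]]'; python3 -m creep '[[0,0,0,-0.14,-0.99,0,-0.3],[0,0,0,-0.14,-0.99,0,-0.3],[0,0,0,-0.14,-0.99,0,-0.3],[0,0,0,-0.14,-0.99,0,-0.3],[0,0,0,-0.14,-0.99,0,-0.3],[0,0,0,-0.14,-0.99,0,-0.3],[0,0,0,0,0,0,-0.3],[0,0,0,0,0,0,-0.3]]'; python3 - <<'E'
from h import *
plan(597,-254,24,3.9)
im=snap('top','t5');find(im)
im=snap('side','s5');cv2.imwrite('pics/c5.png',im[100:300,200:500,::-1])
E
```

```text
time_s: 26.95
tool_pos: [560.9, -78.2, 124.9]
tcp_rot: [-0.107, 3.138, 0.0]
ft_force: [0.3, 0.2, -0.2]
finger_gap: 55.4
grasp_force: 0.0
time_s: 27.75
tool_pos: [597.6, -253.7, 124.2]
tcp_rot: [-0.105, 3.139, 0.001]
ft_force: [-0.3, -0.3, -0.1]
finger_gap: 55.5
grasp_force: 0.0
psi -176.2 q6 -27 -> psi 183.9 TURN [ 0.    0.01 -0.01] SHIFT [ 0.02 -0.01  3.34] lens 0.0 3.3
green [191. 276.] [490.  277.8] [49.6 90.6] ang 1.3
green [412. 267.] [ 500.2 -219.2] [15.8 58.6] ang 158.2
green [148. 144.] [807.8 377. ] [30.1 50.2] ang 92.2
yellow [428. 226.] [ 588.2 -254.9] [33.  35.5] ang 9.8
orange [ 87. 394.] [203.6 494. ] [216.2 293.4] ang 17.0
orange [321. 271.] [497.  -16.9] [19.9 39.8] ang 75.6
any [317. 290.] [445.  -11.5] [ 40.6 127.8] ang 173.9
any [316. 234.] [584.2  -8.3] [54.  54.8] ang 178.2
any [410. 238.] [ 540.5 -243.6] [231.8 415.3] ang 178.0
```

View pics/t5.png

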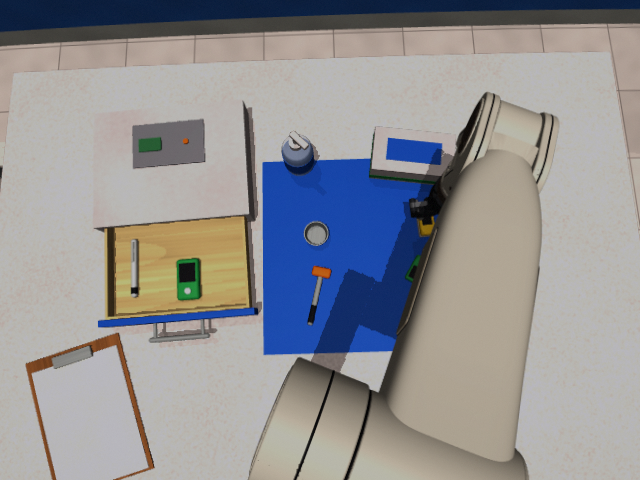

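The pen (135,268) and meter (189,279) lie flat in the drawer; the dish and hammer have not moved.

```bash
python3 -m creep '[[0,0,0,0,0,0.8,-0.3],[0,0,0,0,0,0.8,-0.3],[0,0,0,0,0,0.7,-0.3],[0,0,0,0,0,0.5,-0.3],[0,0,0,0,0,0.3,-0.3],[0,0,0,0,0,0.2,-0.3]]'; python3 -m creep '[[0,0,0,0,0,0,1],[0,0,0,0,0,0,1],[0,0,0,0,0,0,1],[0,0,0,0,0,0,1]]' 50; python3 -m creep '[[0,0,0,0,0,-0.5,1],[0,0,0,0,0,-1,1],[0,0,0,0,0,-1,1],[0,0,0,0,0,-1,1]]';python3 -c "
from h import *
plan(*dr(-70,-95),126,3)"
```

```text
time_s: 28.45
tool_pos: [597.4, -251.9, 24.4]
tcp_rot: [0.109, -3.139, -0.001]
ft_force: [-0.1, -0.4, 0.0]
finger_gap: 56.0
grasp_force: 0.0
time_s: 28.85
tool_pos: [598.0, -253.3, 25.6]
tcp_rot: [-0.107, 3.138, -0.0]
ft_force: [-0.4, -0.0, -1.5]
finger_gap: 33.2
grasp_force: 49.6
time_s: 29.25
tool_pos: [597.6, -253.2, 132.2]
tcp_rot: [-0.107, 3.139, 0.0]
ft_force: [0.8, 0.1, -1.3]
finger_gap: 33.1
grasp_force: 49.7
psi -176.1 q6 -27 -> psi 183.0 TURN [0.   0.01 0.13] SHIFT [ 3.63 15.13  0.21] lens 0.1 15.6
```

```bash
python3 -m creep '[[0,0,0.13,0.22,0.94,0,1],[0,0,0,0.23,0.95,0,1],[0,0,0,0.23,0.95,0,1],[0,0,0,0.23,0.95,0,1],[0,0,0,0.23,0.95,0,1],[0,0,0,0.23,0.95,0,1],[0,0,0,0.23,0.95,0,1],[0,0,0,0.23,0.95,0,1],[0,0,0,0.23,0.95,0,1],[0,0,0,0.23,0.95,0,1],[0,0,0,0.23,0.95,0,1],[0,0,0,0.23,0.95,0,1]]'; python3 -m creep '[[0,0,0,0.22,0.94,0,1],[0,0,0,0.22,0.94,0,1],[0,0,0,0.22,0.94,0,1],[0,0,0,0.22,0.94,0,1],[0,0,0,0,0,0,1],[0,0,0,0,0,0,1]]'; python3 -c "
from h import *
plan(*dr(-70,-95),48.5,3)"
```

```text
time_s: 30.45
tool_pos: [496.8, 84.8, 131.5]
tcp_rot: [-0.082, 3.138, 0.001]
ft_force: [-0.9, 0.6, -0.3]
finger_gap: 33.0
grasp_force: 49.9
time_s: 31.05
tool_pos: [464.7, 195.4, 131.0]
tcp_rot: [-0.085, 3.139, 0.001]
ft_force: [-0.2, -0.8, -0.4]
finger_gap: 33.4
grasp_force: 50.0
psi -176.9 q6 20 -> psi 183.0 TURN [0.   0.02 0.01] SHIFT [-0.01 -0.03  2.75] lens 0.0 2.8
```

```bash
python3 -m creep '[[0,0.02,0,0,-0.03,0.8,1],[0,0,0,0,0,0.8,1],[0,0,0,0,0,0.6,1],[0,0,0,0,0,0.35,1],[0,0,0,0,0,0.18,1]]'; python3 -m creep '[[0,0,0,0,0,0,-0.15],[0,0,0,0,0,0,-0.15],[0,0,0,0,0,0,-0.15],[0,0,0,0,0,-0.6,-0.15],[0,0,0,0,0,-1,-0.15],[0,0,0,0,0,-1,0.2]]';python3 -c "
from h import *
plan(466,-9.4,125,-13.8)"
```

```text
time_s: 31.55
tool_pos: [464.4, 193.0, 47.5]
tcp_rot: [0.08, -3.138, 0.0]
ft_force: [-0.4, 0.3, -0.6]
finger_gap: 33.2
grasp_force: 50.0
time_s: 32.15
tool_pos: [464.4, 194.1, 127.3]
tcp_rot: [0.083, -3.138, -0.0]
ft_force: [0.5, 0.4, 0.1]
finger_gap: 36.1
grasp_force: 0.0
psi -177.0 q6 20 -> psi 166.2 TURN [ 0.   -0.02  2.45] SHIFT [-1.67 -6.57  0.08] lens 2.4 6.8
```

```bash
python3 -m creep '[[0,0,0.82,0,0,0,0.3],[0,-0.02,0.82,0,0,0,0.3],[0,0,0.81,0,0,0,0.3],[0,0,0,-0.24,-0.94,0,0.3],[0,0,0,-0.24,-0.94,0,0.3],[0,0,0,-0.24,-0.94,0,0.3],[0,0,0,-0.24,-0.94,0,0.3],[0,0,0,-0.24,-0.94,0,0.3],[0,0,0,-0.24,-0.94,0,0.3],[0,0,0,-0.24,-0.94,0,0.3],[0,0,0,0,0,0,0.3],[0,0,0,0,0,0,0.3]]';python3 - <<'E'
from h import *
plan(466,-9.4,22,-13.8)
im=snap('top','t6');find(im)
E
```

```text
time_s: 33.35
tool_pos: [466.7, -10.0, 126.7]
tcp_rot: [0.381, 3.117, 0.001]
ft_force: [-0.5, 1.3, 0.2]
finger_gap: 29.7
grasp_force: 0.0
psi 166.1 q6 13 -> psi 166.2 TURN [ 0.01  0.01 -0.02] SHIFT [0.03 0.01 3.49] lens 0.0 3.5
green [441. 328.] [ 363.7 -275.1] [32.6 60.2] ang 129.4
green [191. 277.] [490.  277.8] [49.5 90.6] ang 1.3
green [417. 269.] [ 494.9 -228.7] [32.7 59.6] ang 148.4
green [148. 144.] [808.  376.9] [30.1 50.3] ang 92.9
yellow [224. 290.] [467.3 196.6] [34.9 58.8] ang 0.5
orange [ 88. 394.] [204.4 493.6] [216.7 293.2] ang 16.6
any [442. 328.] [ 363.5 -276.3] [33.8 60.7] ang 129.5
any [417. 270.] [ 495.3 -229.8] [33.6 61.1] ang 148.4
any [323. 258.] [484.6  12.2] [194.7 291.4] ang 179.5
any [466. 189.] [ 661.3 -352.4] [ 13.9 167.3] ang 175.0
any [411. 173.] [ 718.4 -232.3] [ 60.  197.1] ang 88.1
```

```bash
python3 -m creep '[[0,0,0,0.03,0,0.8,0.3],[0,0,0,0,0,0.8,0.3],[0,0,0,0,0,0.7,0.3],[0,0,0,0,0,0.6,0.3],[0,0,0,0,0,0.4,0.3],[0,0,0,0,0,0.2,0.3]]'; python3 -m creep '[[0,0,0,0,0,0,1],[0,0,0,0,0,0,1],[0,0,0,0,0,0,1],[0,0,0,0,0,0,1]]' 60; python3 -m creep '[[0,0,0,0,0,-0.5,1],[0,0,0,0,0,-1,1],[0,0,0,0,0,-1,1],[0,0,0,0,0,-1,1]]';python3 -c "
from h import *
plan(*dr(4,52),126,3)"
```

```text
time_s: 34.0
tool_pos: [464.8, -8.2, 20.1]
tcp_rot: [-0.375, -3.118, -0.0]
ft_force: [-0.2, -1.2, 0.2]
finger_gap: 29.6
grasp_force: 0.0
time_s: 34.4
tool_pos: [466.1, -9.4, 21.7]
tcp_rot: [0.378, 3.117, 0.0]
ft_force: [1.1, -0.3, -0.2]
finger_gap: 9.8
grasp_force: 60.2
time_s: 34.8
tool_pos: [465.3, -9.6, 127.5]
tcp_rot: [0.379, 3.118, 0.0]
ft_force: [1.2, -0.1, -1.0]
finger_gap: 9.9
grasp_force: 60.2
psi 166.1 q6 13 -> psi 183.0 TURN [ 0.    0.   -2.45] SHIFT [-2.81 11.69  0.05] lens 2.5 12.0
```

```bash
python3 -m creep '[[0,0,-0.82,0,0,0,1],[0,0,-0.82,0,0,0,1],[0,0,-0.82,0,0,0,1],[0,0,0,-0.23,0.97,0,1],[0,0,0,-0.23,0.97,0,1],[0,0,0,-0.23,0.97,0,1],[0,0,0,-0.23,0.97,0,1],[0,0,0,-0.23,0.97,0,1],[0,0,0,-0.23,0.97,0,1],[0,0,0,-0.23,0.97,0,1],[0,0,0,-0.23,0.97,0,1],[0,0,0,-0.23,0.97,0,1]]'; python3 -m creep '[[0,0,0,-0.24,0.98,0,1],[0,0,0,-0.24,0.98,0,1],[0,0,0,-0.24,0.98,0,1],[0,0,0,0,0,0,1],[0,0,0,0,0,0,1]]'; python3 - <<'E'
from h import *
plan(*dr(4,52),43.5,3)
im=snap('side','s7');find(snap('top','t7'))
cv2.imwrite('pics/c7.png',cv2.resize(im[230:480,50:450,::-1],None,fx=2,fy=2))
E
```

```text
time_s: 36.0
tool_pos: [513.6, 256.6, 126.5]
tcp_rot: [-0.084, 3.14, 0.0]
ft_force: [0.4, 0.6, -0.6]
finger_gap: 10.0
grasp_force: 60.2
time_s: 36.5
tool_pos: [529.9, 344.9, 125.9]
tcp_rot: [0.086, -3.14, 0.001]
ft_force: [-0.7, -1.2, -1.3]
finger_gap: 9.7
grasp_force: 60.2
psi -176.9 q6 30 -> psi 183.0 TURN [-0.   -0.    0.02] SHIFT [-0.04  0.    2.75] lens 0.0 2.7
green [441. 327.] [ 363.6 -275.1] [32.5 60.2] ang 129.2
green [192. 279.] [489.7 278. ] [51.3 90.2] ang 3.0
green [417. 269.] [ 494.9 -228.7] [32.7 59.6] ang 148.4
green [148. 144.] [807.9 376.9] [30.3 50.2] ang 92.5
yellow [222. 287.] [467.2 197.7] [33.  58.5] ang 0.2
orange [143. 239.] [583.1 385.1] [20.1 34.7] ang 93.3
any [442. 328.] [ 363.5 -276.3] [33.8 60.7] ang 129.5
any [417. 270.] [ 495.3 -229.8] [33.6 61.1] ang 148.4
any [317. 235.] [584.2  -8.3] [54.  54.8] ang 178.2
any [466. 189.] [ 661.3 -352.4] [ 13.9 167.3] ang 175.0
any [413. 173.] [ 718.4 -232.3] [ 60.  197.1] ang 88.1
```

View pics/c7.png

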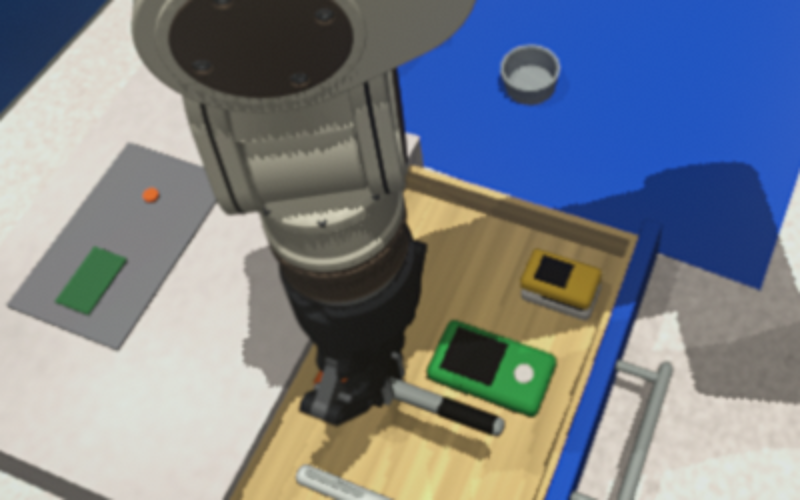

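Hammer held level; the oximeter and meter are flat in the drawer. I'll place the hammer now.

```bash
python3 -m creep '[[0,0,0,-0.04,0,0.8,1],[0,0,0,0,0,0.8,1],[0,0,0,0,0,0.6,1],[0,0,0,0,0,0.35,1],[0,0,0,0,0,0.2,1],[0,0,0,0,0,0,1]]'; python3 -m creep '[[0,0,0,0,0,0,0.3],[0,0,0,0,0,0,0.3],[0,0,0,0,0,0,0.3],[0,0,0,0,0,-0.6,0.3],[0,0,0,0,0,-1,0.3],[0,0,0,0,0,-1,0]]';python3 -c "
from h import *
plan(580,-8.5,125,3)"
```

```text
time_s: 37.2
tool_pos: [532.0, 344.2, 44.2]
tcp_rot: [-0.083, 3.139, 0.001]
ft_force: [0.4, 0.1, -0.1]
finger_gap: 9.7
grasp_force: 60.2
time_s: 37.8
tool_pos: [531.0, 344.5, 122.1]
tcp_rot: [0.085, -3.14, 0.001]
ft_force: [0.8, 0.7, -0.0]
finger_gap: 42.0
grasp_force: 0.0
psi -176.9 q6 30 -> psi 183.0 TURN [-0.01 -0.01  0.01] SHIFT [ -1.02 -11.84  -0.1 ] lens 0.0 11.9
```

```bash
python3 -m creep '[[0,0,0,-0.09,-0.99,0,0],[0,0,0,-0.09,-0.99,0,0],[0,0,0,-0.09,-0.99,0,0],[0,0,0,-0.09,-0.99,0,-1],[0,0,0,-0.09,-0.99,0,-1],[0,0,0,-0.09,-0.99,0,-1],[0,0,0,-0.09,-0.99,0,-1],[0,0,0,-0.09,-0.99,0,-1],[0,0,0,-0.09,-0.99,0,-1],[0,0,0,-0.09,-0.99,0,-1],[0,0,0,-0.09,-0.99,0,-1],[0,0,0,-0.09,-0.99,0,-1]]';python3 - <<'E'
from h import *
plan(580,-8.5,24,3)
a=snap('side','s8'); snap('top','t8')
p=proj('side',[[580,-8.5,28],[580,-8.5,0]]);print(p)
# dish centre from side: grey rim on blue
x,y=p[0].astype(int)
cv2.imwrite('pics/c8.png',cv2.resize(a[y-60:y+60,x-80:x+80,::-1],None,fx=4,fy=4))
E
```

```text
time_s: 39.0
tool_pos: [583.2, -10.6, 122.0]
tcp_rot: [-0.085, 3.139, 0.0]
ft_force: [0.8, -0.7, -0.9]
finger_gap: 85.3
grasp_force: 0.0
psi -176.9 q6 -4 -> psi 183.0 TURN [0.   0.01 0.01] SHIFT [0.1  0.07 3.27] lens 0.0 3.3
[[315.33842716 262.05280897]
 [315.58569414 271.44455745]]
```

View pics/c8.png

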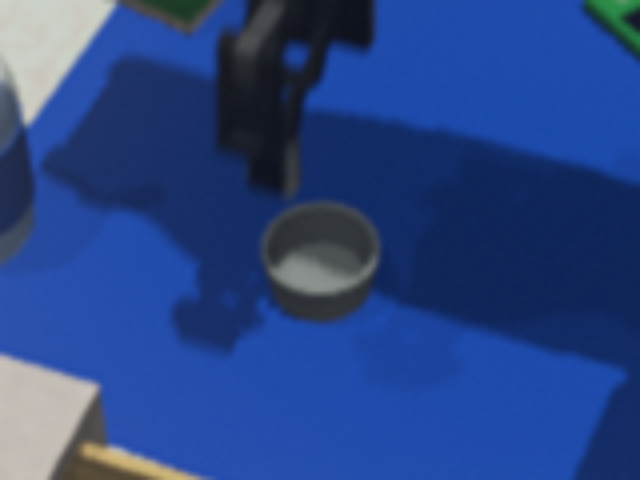

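The dish is upright and centred where predicted (320,250 in the crop). Descending to grip.

```bash
python3 -m creep '[[0,0,0,0.1,0.07,0.8,-1],[0,0,0,0,0,0.8,-1],[0,0,0,0,0,0.7,-1],[0,0,0,0,0,0.5,-1],[0,0,0,0,0,0.3,-1],[0,0,0,0,0,0.2,-1]]'; python3 -m creep '[[0,0,0,0,0,0,0],[0,0,0,0,0,0,1],[0,0,0,0,0,0,1],[0,0,0,0,0,0,1],[0,0,0,0,0,0,1]]' 45; python3 -m creep '[[0,0,0,0,0,-0.4,1],[0,0,0,0,0,-0.8,1],[0,0,0,0,0,-1,1],[0,0,0,0,0,-1,1],[0,0,0,0,0,0,1]]';python3 -c "
from h import *
plan(*dr(25,-92),125,3)"
```

```text
time_s: 39.7
tool_pos: [579.7, -7.0, 22.1]
tcp_rot: [0.085, -3.14, -0.0]
ft_force: [-0.7, 0.3, -0.2]
finger_gap: 85.4
grasp_force: 0.0
time_s: 40.2
tool_pos: [580.8, -7.4, 24.2]
tcp_rot: [-0.084, 3.138, 0.001]
ft_force: [-2.1, 0.5, 5.5]
finger_gap: 53.7
grasp_force: 47.0
time_s: 40.7
tool_pos: [583.3, -7.7, 124.3]
tcp_rot: [-0.084, 3.13, -0.001]
ft_force: [0.5, 0.3, -0.3]
finger_gap: 53.4
grasp_force: 47.4
psi -176.9 q6 -4 -> psi 183.0 TURN [-0.01  0.09  0.01] SHIFT [ 0.42  7.03 -0.02] lens 0.1 7.0
```

```bash
python3 -m creep '[[0,0.09,0,0.06,0.88,0,1],[0,0,0,0.05,0.88,0,1],[0,0,0,0.05,0.88,0,1],[0,0,0,0.05,0.88,0,1],[0,0,0,0.05,0.88,0,1],[0,0,0,0.05,0.88,0,1],[0,0,0,0.05,0.88,0,1],[0,0,0,0.05,0.88,0,1],[0,0,0,0,0,0,1],[0,0,0,0,0,0,1]]'; python3 - <<'E'
from h import *
plan(*dr(25,-92),46.5,3); s=state();print(s['tool_pos'],s['finger_gap'])
a=snap('side','s9');x,y=proj('side',[s['tool_pos']])[0].astype(int)
cv2.imwrite('pics/c9.png',cv2.resize(a[y-70:y+90,x-100:x+140,::-1],None,fx=3,fy=3))
E
```

```text
time_s: 41.7
tool_pos: [555.7, 202.9, 118.4]
tcp_rot: [0.086, -3.129, 0.002]
ft_force: [-0.0, -0.9, -0.2]
finger_gap: 53.4
grasp_force: 47.4
psi -176.8 q6 17 -> psi 183.0 TURN [-0.01 -0.09  0.02] SHIFT [-0.13 -0.02  2.4 ] lens 0.1 2.4
[555.74798775 202.92916697 118.36491185] 53.41584416325535
```

View pics/c9.png

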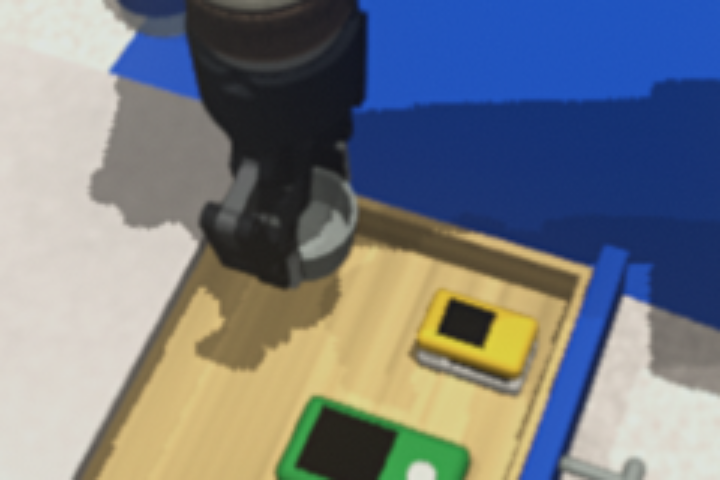

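The dish looks tilted between the pads, with its mouth turned toward -x. I'll ease the grip and lower it gently so the floor levels it.

```bash
python3 -m creep '[[0,-0.09,0,-0.13,0,0.7,1],[0,0,0,0,0,0.7,1],[0,0,0,0,0,0.3,1],[0,0,0,0,0,0.1,1],[0,0,0,0,0,0,1]]'; python3 -m creep '[[0,0,0,0,0,0.05,1],[0,0,0,0,0,0.05,1],[0,0,0,0,0,0.05,1],[0,0,0,0,0,0.05,1],[0,0,0,0,0,0.05,1]]' 20;  python3 - <<'E'
from h import *
plan(*dr(25,-92),46.5,3)
a=snap('side','s10');x,y=proj('side',[state()['tool_pos']])[0].astype(int)
cv2.imwrite('pics/c10.png',cv2.resize(a[y-70:y+90,x-100:x+140,::-1],None,fx=3,fy=3))
E
```

```text
time_s: 42.25
tool_pos: [560.0, 202.2, 64.7]
tcp_rot: [0.083, -3.14, 0.0]
ft_force: [0.3, -0.0, -0.9]
finger_gap: 53.6
grasp_force: 47.4
time_s: 42.75
tool_pos: [559.9, 203.0, 57.3]
tcp_rot: [-0.085, 3.14, 0.0]
ft_force: [-0.1, -0.1, -0.1]
finger_gap: 53.2
grasp_force: 47.4
psi -176.9 q6 17 -> psi 183.0 TURN [0.   0.01 0.01] SHIFT [ 0.01 -0.02  0.36] lens 0.0 0.4
```

View pics/c10.png

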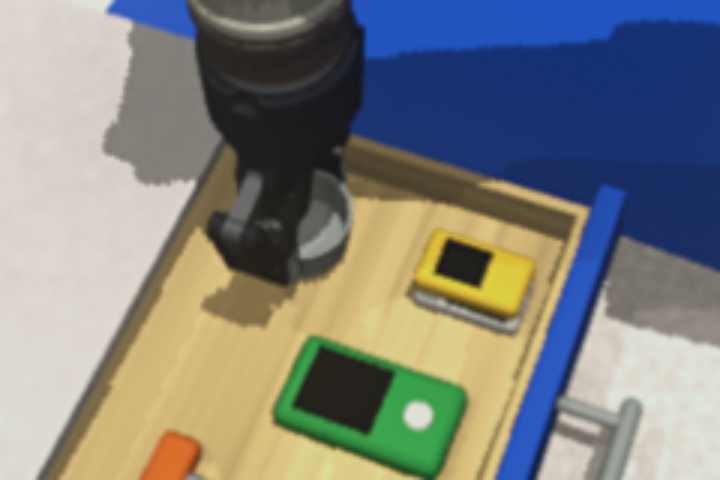

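```bash
python3 -m creep '[[0,0,0,0,0,0.1,1],[0,0,0,0,0,0.1,1]]';python3 -m creep '[[0,0,0,0,0,0.06,1],[0,0,0,0,0,0.06,1]]'; python3 -m creep '[[0,0,0,0,0,0.03,1],[0,0,0,0,0,0,1]]'
```

```text
time_s: 43.0
tool_pos: [559.9, 203.0, 51.0]
tcp_rot: [-0.084, 3.14, 0.0]
ft_force: [0.0, 0.3, -1.4]
finger_gap: 53.5
grasp_force: 47.4
time_s: 43.2
tool_pos: [559.8, 202.9, 47.3]
tcp_rot: [-0.084, 3.14, -0.0]
ft_force: [-0.1, 0.4, -1.7]
finger_gap: 53.7
grasp_force: 47.4
time_s: 43.4
tool_pos: [559.8, 202.9, 46.5]
tcp_rot: [-0.084, 3.14, -0.0]
ft_force: [0.1, -0.1, 0.2]
finger_gap: 53.5
grasp_force: 47.4
```

```bash
python3 -m creep '[[0,0,0,0,0,0,-0.5],[0,0,0,0,0,0,-0.5],[0,0,0,0,0,0,-0.5],[0,0,0,0,0,-0.4,-0.5],[0,0,0,0,0,-0.8,-0.5],[0,0,0,0,0,-1,-0.5],[0,0,0,0,0,-1,-0.5]]'; python3 -c "
from h import *
print(cast('top',[[180.3,338.2]],42))
plan(361,284,110,93)"
```

```text
time_s: 44.1
tool_pos: [559.7, 202.9, 144.5]
tcp_rot: [-0.084, 3.14, 0.0]
ft_force: [1.0, 0.0, -0.6]
finger_gap: 64.0
grasp_force: 0.0
[[361.34472557 284.49240597  42.        ]]
psi -176.9 q6 17 -> psi 273.0 TURN [ -0.     0.   -13.08] SHIFT [-3.05  6.47  1.15] lens 13.1 7.2
```

```bash
python3 -m creep '[[0,0,-1,0,0,0,0],[0,0,-1,0,0,0,0.3],[0,0,-1,0,0,0,0.35],[0,0,-1,0,0,0,0.35],[0,0,-1,0,0,0,0.35],[0,0,-1,0,0,0,0.35],[0,0,-1,0,0,0,0.35],[0,0,-1,0,0,0,0.35],[0,0,-1,0,0,0,0.35],[0,0,-1,0,0,0,0.35],[0,0,-1,0,0,0,0.35],[0,0,-1,0,0,0,0.35]]';python3 -m creep '[[0,0,-1,0,0,0,0.35],[0,0,-0.08,-0.38,0.81,0,0.35],[0,0,0,-0.38,0.81,0,0.35],[0,0,0,-0.38,0.81,0,0.35],[0,0,0,-0.38,0.81,0,0.35],[0,0,0,-0.38,0.81,0,0.35],[0,0,0,-0.38,0.81,0,0.35],[0,0,0,-0.38,0.81,0.5,0.35],[0,0,0,-0.38,0.81,0.5,0.35],[0,0,0,0,0,0,0.35],[0,0,0,0,0,0,0.35]]'; python3 - <<'E'
from h import *
plan(361,284,41,93)
find(snap('top','t11'))
E
```

```text
time_s: 45.3
tool_pos: [560.1, 203.0, 143.9]
tcp_rot: [-2.139, 2.299, -0.001]
ft_force: [0.6, -0.3, 0.1]
finger_gap: 27.3
grasp_force: 0.0
time_s: 46.4
tool_pos: [361.1, 284.4, 113.5]
tcp_rot: [-2.279, 2.16, -0.001]
ft_force: [0.8, -0.8, 1.0]
finger_gap: 27.7
grasp_force: 0.0
psi -86.9 q6 -55 -> psi 273.0 TURN [-0.01  0.    0.01] SHIFT [0.01 0.   2.42] lens 0.0 2.4
green [442. 327.] [ 364.2 -275.1] [32.7 60.3] ang 131.4
green [191. 279.] [490.3 277.7] [50.8 90.4] ang 2.9
green [417. 269.] [ 494.9 -228.7] [32.7 59.6] ang 148.4
green [148. 144.] [807.8 376.9] [30.1 50.2] ang 92.4
yellow [223. 284.] [468.8 197.6] [33.  58.6] ang 0.5
orange [136. 412.] [210.6 387.6] [  8.6 172.1] ang 17.1
orange [156. 245.] [568.3 352.4] [22.1 39.4] ang 93.4
any [442. 328.] [ 363.5 -276.3] [33.8 60.7] ang 129.5
any [417. 270.] [ 495.3 -229.8] [33.6 61.1] ang 148.4
any [466. 189.] [ 661.3 -352.4] [ 13.9 167.3] ang 175.0
any [411. 173.] [ 718.4 -232.3] [ 60.  197.1] ang 88.1
```

View pics/t11.png

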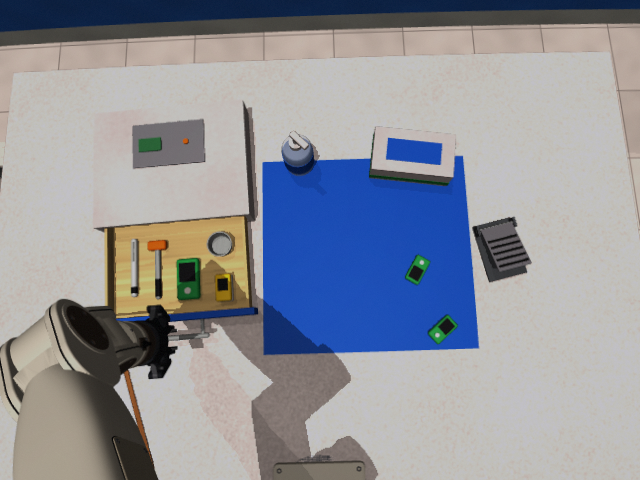

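All five instruments lie separate and flat, with the dish upright at (220,243). Next I grip the handle and push the drawer shut.

```bash
python3 -m creep '[[0,0,0,0,0,0.8,0.35],[0,0,0,0,0,0.7,0.35],[0,0,0,0,0,0.5,0.35],[0,0,0,0,0,0.3,0.35],[0,0,0,0,0,0.1,0.35],[0,0,0,0,0,0,1],[0,0,0,0,0,0,1],[0,0,0,0,0,0,1],[0,0,0,0,0,0,1]]' 60; python3 -m creep '[[0,0,0,0,-0.15,0,1],[0,0,0,0,-0.3,0,1],[0,0,0,0,-0.4,0,1],[0,0,0,0,-0.4,0,1],[0,0,0,0,-0.4,0,1],[0,0,0,0,-0.4,0,1],[0,0,0,0,-0.4,0,1],[0,0,0,0,-0.4,0,1],[0,0,0,0,-0.4,0,1],[0,0,0,0,-0.4,0,1]]'; python3 -m creep '[[0,0,0,0,-0.4,0,1],[0,0,0,0,-0.4,0,1],[0,0,0,0,-0.4,0,1],[0,0,0,0,-0.4,0,1],[0,0,0,0,-0.3,0,1],[0,0,0,0,-0.2,0,1]]'
```

```text
time_s: 47.35
tool_pos: [362.1, 284.2, 41.3]
tcp_rot: [-2.277, 2.161, -0.003]
ft_force: [2.5, -2.0, -0.6]
finger_gap: 8.6
grasp_force: 58.6
time_s: 48.35
tool_pos: [471.8, 290.5, 41.2]
tcp_rot: [-2.278, 2.161, 0.001]
ft_force: [-1.5, 1.1, 5.1]
finger_gap: 9.0
grasp_force: 59.2
time_s: 48.95
tool_pos: [534.9, 294.1, 41.3]
tcp_rot: [-2.277, 2.16, 0.001]
ft_force: [-1.8, 3.3, 5.9]
finger_gap: 8.5
grasp_force: 59.3
```

```bash
python3 -m creep '[[0,0,0,0,-0.2,0,1],[0,0,0,0,-0.2,0,1],[0,0,0,0,-0.1,0,1]]'; python3 -m creep '[[0,0,0,0,-0.1,0,1],[0,0,0,0,-0.1,0,1]]'; python3 -m creep '[[0,0,0,0,-0.1,0,1],[0,0,0,0,0,0,1]]'
```

```text
time_s: 49.25
tool_pos: [549.3, 295.0, 41.3]
tcp_rot: [-2.278, 2.16, 0.001]
ft_force: [-1.0, 3.3, 5.9]
finger_gap: 8.8
grasp_force: 59.3
time_s: 49.45
tool_pos: [554.7, 295.3, 41.3]
tcp_rot: [-2.278, 2.16, 0.001]
ft_force: [-1.0, 3.8, 4.9]
finger_gap: 8.9
grasp_force: 59.2
time_s: 49.65
tool_pos: [558.2, 295.4, 41.3]
tcp_rot: [-2.277, 2.16, 0.0]
ft_force: [0.3, 4.5, 3.8]
finger_gap: 8.9
grasp_force: 59.1
```

```bash
python3 -m creep '[[0,0,0,0,-0.1,0,1],[0,0,0,0,0,0,1]]'; python3 -m creep '[[0,0,0,0,-0.1,0,1],[0,0,0,0,0,0,1]]'
```

```text
time_s: 49.85
tool_pos: [559.4, 295.5, 41.3]
tcp_rot: [-2.28, 2.161, 0.004]
ft_force: [-4.0, 3.4, 8.2]
finger_gap: 8.6
grasp_force: 59.6
time_s: 50.05
tool_pos: [559.5, 295.5, 41.2]
tcp_rot: [2.278, -2.158, -0.01]
ft_force: [-10.4, 3.7, 12.9]
finger_gap: 8.9
grasp_force: 60.1
```

```bash
python3 -m creep '[[0,0,0,0,-0.1,0,1],[0,0,0,0,0,0,1]]'; python3 -m creep '[[0,0,0,0,0,0,0.35],[0,0,0,0,0,0,0.35],[0,0,0,0,0,0,0.35],[0,0,0,0,0,-0.5,0.35],[0,0,0,0,0,-1,0.35],[0,0,0,0,0,-1,0.35],[0,0,0,0,0,-1,0.35],[0,0,0,0,0,0,0.35]]'; python3 - <<'E'
from h import *
A=np.array([480.1,-396.6]),np.array([495.4,-464.]);B=np.array([576.5,-372.3]),np.array([590,-441.1])
f=(A[0]+A[1])/2;h=(B[0]+B[1])/2;u=(h-f)/np.linalg.norm(h-f);print(f,h,np.linalg.norm(h-f),np.degrees(np.arctan2(u[1],u[0])),'pad',f+20*u)
p=f+20*u
plan(p[0],p[1],130,np.degrees(np.arctan2(u[1],u[0])))
im=snap('top','t12')
cv2.imwrite('pics/c12.png',np.hstack([cv2.resize(im[90:290,80:280,::-1],(400,400)),cv2.resize(im[205:285,465:545,::-1],(400,400),interpolation=cv2.INTER_CUBIC)]))
E
```

```text
time_s: 50.25
tool_pos: [559.6, 295.5, 41.1]
tcp_rot: [2.276, -2.154, -0.016]
ft_force: [-17.8, 3.5, 17.6]
finger_gap: 9.1
grasp_force: 60.7
time_s: 51.05
tool_pos: [568.9, 295.1, 150.0]
tcp_rot: [-2.273, 2.159, -0.006]
ft_force: [0.2, -0.1, 0.6]
finger_gap: 27.9
grasp_force: 0.0
[ 487.75 -430.3 ] [ 583.25 -406.7 ] 98.37281128441943 13.880855886699921 pad [ 507.16593389 -425.50192629]
psi -87.0 q6 -66 -> psi 193.9 TURN [-0.04  0.06 11.5 ] SHIFT [  7.76 -22.82   0.67] lens 11.5 24.1
```

View pics/c12.png

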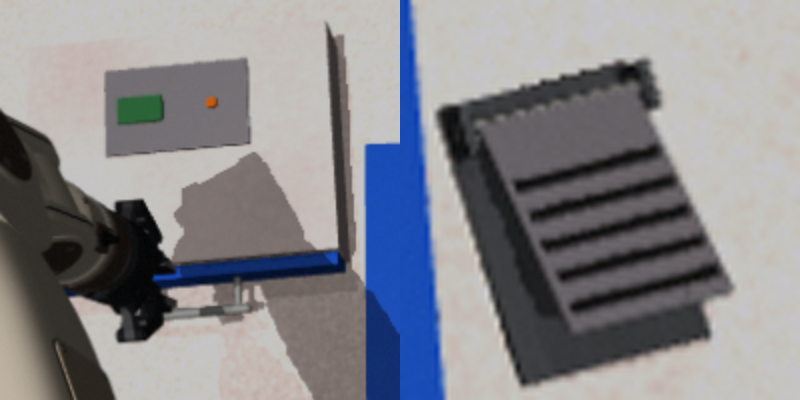

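The drawer front is flush with the cabinet, so it is shut. Next, the treadle, with fingers closed.

```bash
python3 -m creep '[[-0.04,0.06,0.96,0,0,0,1],[0,0,0.96,0,0,0,1],[0,0,0.96,0,0,0,1],[0,0,0.96,0,0,0,1],[0,0,0.96,0,0,0,1],[0,0,0.96,0,0,0,1],[0,0,0.96,0,0,0,1],[0,0,0.96,0,0,0,1],[0,0,0.96,0,0,0,1],[0,0,0.96,0,0,0,1],[0,0,0.95,0,0,0,1],[0,0,0.95,0,0,0,1]]'; python3 -m creep '[[0,0,0,0.31,-0.92,0,1],[0,0,0,0.31,-0.92,0,1],[0,0,0,0.31,-0.92,0,1],[0,0,0,0.31,-0.92,0,1],[0,0,0,0.31,-0.92,0,1],[0,0,0,0.31,-0.92,0,1],[0,0,0,0.31,-0.92,0,1],[0,0,0,0.31,-0.92,0,1],[0,0,0,0.31,-0.92,0,1],[0,0,0,0.31,-0.92,0,1],[0,0,0,0.31,-0.92,0,1],[0,0,0,0.31,-0.92,0,1]]'; python3 -m creep '[[0,0,0,0.31,-0.92,0,1],[0,0,0,0.31,-0.92,0,1],[0,0,0,0.31,-0.92,0,1],[0,0,0,0.31,-0.92,0,1],[0,0,0,0.31,-0.92,0,1],[0,0,0,0.31,-0.92,0,1],[0,0,0,0.31,-0.92,0,1],[0,0,0,0.31,-0.92,0,1],[0,0,0,0.31,-0.92,0,1],[0,0,0,0.31,-0.92,0,1],[0,0,0,0.31,-0.92,0,1],[0,0,0,0.31,-0.92,0,1]]'; python3 - <<'E'
from h import *
plan(507,-425.5,76,13.9);print(state()['finger_gap'])
E
```

```text
time_s: 52.3
tool_pos: [565.2, 293.5, 142.9]
tcp_rot: [0.372, -3.11, 0.014]
ft_force: [0.7, 0.3, 0.0]
finger_gap: 0.0
grasp_force: 0.0
time_s: 53.5
tool_pos: [536.0, -55.1, 146.0]
tcp_rot: [0.379, -3.109, 0.01]
ft_force: [0.1, 0.1, -0.2]
finger_gap: -0.5
grasp_force: 0.0
time_s: 54.7
tool_pos: [507.5, -402.7, 148.1]
tcp_rot: [0.379, -3.109, 0.006]
ft_force: [-0.6, 0.9, -0.6]
finger_gap: 0.2
grasp_force: 0.0
psi -166.1 q6 -52 -> psi 193.9 TURN [-0.02 -0.08  0.  ] SHIFT [ 0.2  -0.74  2.4 ] lens 0.1 2.5
0.20269678941200894
```

```bash
python3 -m creep '[[-0.02,-0.08,0,0.2,-0.74,0.7,1],[0,0,0,0,0,0.8,1],[0,0,0,0,0,0.6,1],[0,0,0,0,0,0.2,1],[0,0,0,0,0,0,1]]'; python3 -m creep '[[0,0,0,0,0,0.2,1],[0,0,0,0,0,0.2,1]]';  python3 -m creep '[[0,0,0,0,0,0.2,1],[0,0,0,0,0,0.2,1]]'
```

```text
time_s: 55.2
tool_pos: [507.1, -424.1, 79.1]
tcp_rot: [0.381, -3.118, -0.001]
ft_force: [-1.3, -0.5, 0.4]
finger_gap: -0.4
grasp_force: 0.0
time_s: 55.4
tool_pos: [509.7, -425.7, 71.2]
tcp_rot: [-0.381, 3.113, -0.008]
ft_force: [-0.9, 1.0, 3.5]
finger_gap: 0.0
grasp_force: 1.6
time_s: 55.6
tool_pos: [509.1, -425.9, 59.4]
tcp_rot: [-0.381, 3.114, -0.009]
ft_force: [-4.0, -0.0, 6.3]
finger_gap: -0.1
grasp_force: 3.1
```

```bash
python3 -m creep '[[0,0,0,0,0,0.2,1],[0,0,0,0,0,0.1,1]]';  python3 -m creep '[[0,0,0,0,0,0.1,1],[0,0,0,0,0,0,1]]'
```

```text
time_s: 55.8
tool_pos: [508.2, -426.2, 50.2]
tcp_rot: [-0.38, 3.116, -0.009]
ft_force: [-6.1, 0.1, 8.6]
finger_gap: -0.1
grasp_force: 4.1
time_s: 56.0
tool_pos: [508.2, -426.3, 49.9]
tcp_rot: [-0.379, 3.115, -0.01]
ft_force: [-8.5, 1.4, 17.2]
finger_gap: -0.4
grasp_force: 8.5
```

At the stop (force rises, no further travel). I hold it for just over 1 s, then release.

```bash
python3 -m creep '[[0,0,0,0,0,0,1],[0,0,0,0,0,0,1],[0,0,0,0,0,0,1],[0,0,0,0,0,0,1],[0,0,0,0,0,0,1],[0,0,0,0,0,0,1],[0,0,0,0,0,0,1],[0,0,0,0,0,0,1],[0,0,0,0,0,0,1]]';  python3 -m creep '[[0,0,0,0,0,-0.2,1],[0,0,0,0,0,-0.4,1],[0,0,0,0,0,-0.6,1],[0,0,0,0,0,-1,1],[0,0,0,0,0,-1,1],[0,0,0,0,0,-1,1],[0,0,0,0,0,-1,1],[0,0,0,0,0,0,1],[0,0,0,0,0,0,1]]'; python3 - <<'E'
from h import *
im=snap('top','t13')
E
```

```text
time_s: 56.9
tool_pos: [508.2, -426.3, 49.9]
tcp_rot: [-0.38, 3.115, -0.01]
ft_force: [-7.4, 1.8, 16.4]
finger_gap: -0.1
grasp_force: 8.2
time_s: 57.8
tool_pos: [508.8, -424.9, 203.0]
tcp_rot: [-0.381, 3.113, -0.007]
ft_force: [-0.1, -0.0, -0.0]
finger_gap: 0.2
grasp_force: 0.0
```

View pics/t13.png

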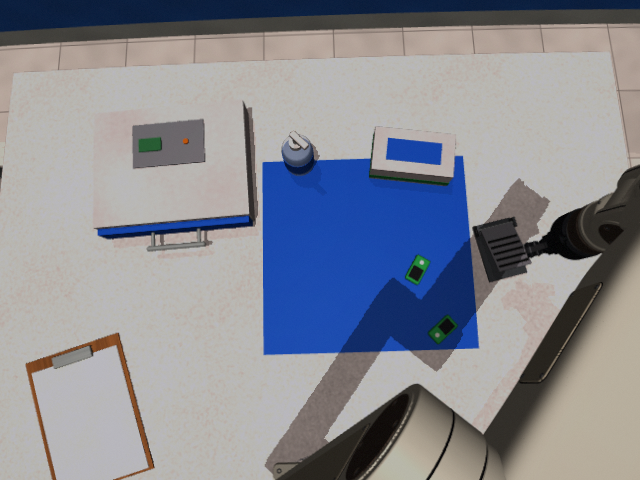

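The drawer is shut (front at 100–250, 228), the treadle is back up (502,245), and the bottle and glove box are where they were. I'm handing the job in.

```bash
python3 -c "
from cell import job_done
print(job_done())"
```

```text
the job is handed in; nothing more can be done
None
```

All five instruments present (penlight, meter, oximeter, hammer and upright dish; no thermometer was out) were laid flat and separate in the drawer, the drawer was pushed fully shut, and the treadle was then held at its stop for about a second and released; the job is handed in and no verdict was returned.

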